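# Spray the hinge, free both catches and hold the cage gate wide

## Task

The gate of the small sample cage is stiff: give its hinge a short spray by pressing the sprung grey cap of the spray bottle fixed beside it fully down and letting it come up again, before touching the catches. Then squeeze the catch with the round ears until it is open, after it the catch with the square ears, take the gate by its upright black post and swing it out past its detent to about a quarter turn. Finish there, still holding the gate wide open by its post against its closing spring, and leave the vial in the cage and the stopper, tape and eraser beside it where they are.

Things in the scene. Friction and masses are not known exactly. Their poses are not given: they have to be found in the camera images.
- cage: Fixed open-topped sample cage of grey and white sheet metal, front gate barred; 212 wide, 134 deep, walls 93 high (all sizes in mm). Origin on the worktop under the middle of the shut gate; x points from the gate into the cage (away from the robot), y left along the gate, z up. Shut gate in plane x=0, 12 thick, top edge 110 high. Dark detent block, 130 high, behind the hinge. Two catches on the rail behind the gate.
- gate (a joint): Gate angle, rad: 0 shut, grows as the right end swings out to the robot (clockwise from above), stop 1.70, wide from 1.25, quarter turn 1.57. Moves only about 0.1 while a catch is shut. A spring pulls it shut (0.7 N at the post when shut, 2 N wide open); a detent from 0.45 to 1.0 rad adds about 3 N. Let go, it springs back, at least to the detent.
- gate_hinge (a point): Point on the gate's upright hinge axis, at the gate's left end, 160 above the worktop. Does not move.
- gate_post (a point): Point on the axis of the black upright round post on the gate's top edge near its free right end, 147 from the hinge axis and 165 above the worktop; moves with the gate. Post 16 in diameter, from 110 to 186 above the worktop. It may turn between the fingers as the gate swings.
- round_catch_mount: Fixed mount of the round-eared catch on the cage's rail, 36 wide; origin under it, 86 above the worktop, axes as the cage's. Two upright steel discs, 28 in diameter, 5 to 6 thick, one behind the other: the rear is fixed, the front one tips back to it, lifting the hook off the gate's top edge. The catches stand 52 apart, 45 and 97 from the hinge; which is which varies.
- round_catch (a joint): Angle in rad of the front ear of the round-eared catch: 0 hooked on the gate, 0.32 fully squeezed (stop), open from 0.24. It stays where it is put (friction about 2 N at the ear).
- round_catch_grip (a point): Where to squeeze the round ears (along the cage's x): a fixed point 161 above the worktop, at mid-height of the ears (147 to 175; the hook arm below reaches up to 135), midway between their outer faces when fully squeezed (then 16 apart). The rear ear's back face is 8 behind it; the front ear's front face, when shut, 31 ahead of it (39 overall).
- square_catch_mount: Fixed mount of the square-eared catch: as round_catch_mount, but its two ears are square steel plates 28 by 28.
- square_catch (a joint): As round_catch, for the square-eared catch: 0 hooked, 0.32 fully squeezed, open from 0.24, stays where it is put.
- square_catch_grip (a point): As round_catch_grip, for the square-eared catch; the same sizes, heights and offsets.
- nozzle_cap (a joint): How far the sprung cap of the spray bottle is down, m: 0 up, 0.006 fully down (stop). About 1 N to start, 5.5 N at the stop; springs back when released. From 0.004 it sprays; below 0.001 it is up.
- nozzle_top (a point): Middle of the flat top of the grey spray cap, 31 in diameter, 18 high, with a short nozzle towards the hinge; 140 above the worktop when up, moves with the cap. The white bottle, 44 in diameter, is fixed in a 58 square holder left of the cage beside the hinge.
- vial: Black plastic vial, 31 in diameter, 49 high, standing loose on the cage floor (8 above the worktop). Origin: centre of its underside. Leave it.
- stopper: Conical rubber stopper, 36 in diameter, 30 high, loose on the worktop right of the cage. Origin: centre of its underside. Leave it.
- tape: Roll of black tape lying flat, 62 across, 19 high, loose on the worktop behind the spray bottle. Origin: centre of its underside. Leave it.
- rubber: Eraser, 21 by 44, 12 high, loose on the worktop in front of the cage to the right. Origin: centre of its underside. Leave it.

How it is judged:
On the way, in this order (a step that is already met when the one before it is completed fails the run):
1. the spray cap is pressed down (4 mm or more) with both catches and the gate still shut (value of joint nozzle_cap above 0.004 m and value of joint each of round_catch, square_catch below 0.1 rad and value of joint gate below 0.15 rad), for 0.05 s.
2. the spray cap has come up again (value of joint nozzle_cap below 0.001 m), for 0.1 s.
3. the round-eared catch is squeezed open, the square-eared one still shut (value of joint round_catch above 0.24 rad and value of joint square_catch below 0.15 rad), for 0.2 s.
4. the square-eared catch is squeezed open too (value of joint square_catch above 0.24 rad and value of joint round_catch above 0.22 rad), for 0.2 s.
5. the gate is swung past its detent (value of joint gate above 1.1 rad), for 0.1 s.
At the end, for the whole second after the job is handed in: The gate stands still at 1.25 rad or more, the fingers hold it (over 1 N) within 50 mm of the given point of its post, both catches are open (over 0.22 rad), the spray cap is up, and vial, stopper, tape and eraser are within 20 mm of where they stood, the vial upright (value of joint gate above 1.25 rad and velocity of joint gate between -0.1 and 0.1 rad/s and contact force between the fingers and gate above 1 N and distance between the grasp point and gate_post below 0.05 m and value of joint nozzle_cap below 0.001 m and value of joint each of round_catch, square_catch above 0.22 rad and distance of each of vial, stopper, tape, rubber from where it was at the start of the episode below 0.02 m and angle between vial's own z axis and vertical below 0.2 rad); the arm keeps its last pose, push and grip.
It fails at once if the square-eared catch is moved before the round-eared one is open (value of joint square_catch above 0.15 rad and value of joint round_catch below 0.2 rad).
It fails at once if the spray cap is pressed again after the catches are opened (value of joint nozzle_cap above 0.003 m and value of joint round_catch above 0.15 rad).
It fails at once if the vial, the stopper, the tape roll or the eraser is pushed away (distance of any of vial, stopper, tape, rubber from where it was at the start of the episode above 0.02 m).
It also fails if it takes over 64 s, if anything falls off the work surface, if the arm or the gripper's body presses on something with over 40 N, if the wrist force passes 120 N, or if a joint passes its speed limit or range.

## Robot

A 6-joint arm with a two-finger parallel gripper is mounted at the origin on a cart in front of the work surface, level with it; the furniture and walls round the work are solid. World frame = base frame: x ahead of the robot, y to its left, z up, the work surface at z = 0. Lengths are in m, angles in rad, forces in N, time in s.
With the tool pointing down it reaches from about 0.425 to 0.95 m from the base axis. Payload 14.7 kg.
Tool frame: the origin (TCP) lies midway between the tips of the shut fingers; the grasp point (between the pads) lies 19 mm behind it; z points along the fingers, y is the line along which they close (so a half turn about z gives the same grasp; the last joint's range is limited). The gripper opens to 85 mm and grips with 20 to 120 N. Pads are 22 mm wide; open, the fingers measure 114 mm over their backs; the gripper's body (76 mm by 85 mm) begins 54 mm behind the grasp point. The pads swing forward as they close: fully open they stand 13 mm farther back than shut.
Start: joints at [-1.346, 0.48, 1.596, -0, 1.065, -0.047], TCP at [0.175, -0.626, 0.231] pointing down, gripper open.
Joint ranges: [-2.75, 2.75], [-0.82, 2.05], [0.23, 2.67], [-1.56, 4.7], [0.09, 2.69], [-2.92, 2.92]. Speed limits (rad/s): [1.89, 1.89, 2.39, 3.01, 3.01, 3.01].

## Interface

Orientations are given as a unit quaternion [x, y, z, w].
In Python, from bench import env gives the robot as it stands. The module is installed in compiled form; this text tells all that it offers.
- The arm moves only by the tool apply_moves, never from a script. Its arguments are lists of equal length, an entry for each row: "jaw": the finger opening in mm, from 0 to 85.4; "dp": the shift along the tool's x, y, z in units of 30 mm (1.0 is 30 mm), a list of three; "rotation": the turn, a rotation vector about the tool's x, y, z in units of 5 degrees (1.0 is 5 degrees), a list of three. A call has exactly 10 rows; each row is the pose to reach, as a shift and turn from the pose commanded when the call began, along the tool's axes at that moment; what a row does not reach only later rows make up. A row lasts 1/10 s, in which the tool goes at most 50 mm and 8.59 degrees, less where a joint would pass 70% of its speed; a pose out of reach is approached as far as the arm can. A call with a gripper value outside its range is refused whole. The fingers move at their own pace and stop on an object; "grip_force" is the grip in N (left out, the last holds). Time passes only in rows, so rows that repeat a pose let the fingers close, or fill a call up. It gives the time, the measured TCP pose, the force, the opening and the grip force at its end, in the units of the state.
- env.state(): the state, without advancing time (a new reading comes with each control period).
- env.read_camera(name): name is "scene" or "top" or "wrist"; returns a dict with "pixels" (384x512x3 uint8, red, green, blue), "fx", "fy", "cx", "cy" (pixels), "dist_coeffs" ([k1, k2, p1, p2, k3] as OpenCV has them; the pictures are not rectified), "extrinsics" (4x4, takes a point from camera to world coordinates). Camera axes: x right, y down, z forward; pixel columns grow to the right and rows downward; lengths in m; the calibration is good to about 2 mm. A picture is of the moment at which its call begins. There is no depth.
- env.hand_in(): hands the job in; it is judged then, once.
Trained networks look in a picture, given as the dict that the camera call returned (one of the last four; its "shot" number tells which), for a name from the list of things; names that differ only in an ending like _2 or _b are one class to them, and where a whole thing is asked for, a point or a joint stands for the part that bears it (a point fixed in the world has none). Each returns a list of dicts, best first, with "p" (0 to 1); they miss things now and then, are a little off and sometimes report something else, mostly with a low value. They report only what shows in the picture. A call takes as long as a camera call.
- env.trace(picture, target): "mask" (384x512 bool, what is visible of it) and "extent" ([left, top, right, bottom] in pixels, round what is visible of it).
- env.pinpoint(picture, target): "pixel" ([row, column] in pixels: a listed point, or the origin of a listed thing).
The state is a dict: "t": time; "qpos": joint angles; "qvel": joint speeds; "effort": joint torques, N m; "tool_pos": TCP position; "orientation": TCP orientation; "force": force on the tool from outside, world axes, zero at the start; "torque": the same for the moment, N m; "gripper_width": finger opening in m; "grip_force": force on a finger pad.
Only numpy, scipy, OpenCV 4.12 (cv2) and the standard library are available. Lean on these libraries where they do the work, as an engineer would, in place of code of your own. Each camera call takes 0.05 s, during which the arm holds its last target. There are 200 camera calls.

## Working session

There is one attempt and no reset: what is moved stays moved. The work goes in short steps, Python scripts to look and compute and a tool call to move; the robot and the scene stay as the last step left them, time stands still between calls to the robot, and variables do not carry over. Pictures are saved under pics/ and viewed, at most 10 in all, crops included, and the job is handed in when it is done.

Besides the shell and the picture viewer there is one more tool, called after "Emit:" as a command line: name --argument value ..., lists and objects as JSON in quotes. apply_moves: Moves the arm, as the interface text tells. Its arguments: {"type":"object","properties":{"jaw":{"type":"array"},"dp":{"type":"array"},"rotation":{"type":"array"},"grip_force":{"type":"number"}},"required":["jaw","dp","rotation"]}

```bash
mkdir -p pics; cat > h.py <<'E'
import numpy as np, cv2
from bench import env
from scipy.spatial.transform import Rotation as R
def ray(c,px):
    K=np.array([[c['fx'],0,c['cx']],[0,c['fy'],c['cy']],[0,0,1]])
    u=cv2.undistortPoints(np.array([[[px[1],px[0]]]],float),K,np.array(c['dist_coeffs'],float))[0,0]
    E=np.array(c['extrinsics']); d=E[:3,:3]@np.array([u[0],u[1],1]); return E[:3,3],d/np.linalg.norm(d)
def tri(rs):
    A=sum(np.eye(3)-np.outer(d,d) for o,d in rs); b=sum((np.eye(3)-np.outer(d,d))@o for o,d in rs)
    return np.linalg.solve(A,b)
def atz(r,z): o,d=r; return o+d*(z-o[2])/d[2]
E
python3 - <<'E'
from h import *
np.set_printoptions(precision=4,suppress=True)
Z=dict(cage=0,gate_hinge=.16,gate_post=.165,round_catch_mount=.086,round_catch_grip=.161,square_catch_grip=.161,square_catch_mount=.086,nozzle_top=.14,vial=.008,stopper=0,tape=0,rubber=0)
cs={n:env.read_camera(n) for n in('scene','top')}
for n,c in cs.items(): cv2.imwrite(f'pics/{n}0.png',c['pixels'][:,:,::-1]); print(n,c['extrinsics'][:3,3] if hasattr(c['extrinsics'],'shape') else np.array(c['extrinsics'])[:3,3])
for k,z in Z.items():
    rs=[]
    for n,c in cs.items():
        p=env.pinpoint(c,k)
        if p: r=ray(c,p[0]['pixel']); rs.append(r); print(k,n,round(p[0]['p'],2),np.round(p[0]['pixel']),atz(r,z))
    if len(rs)==2: print('   tri',tri(rs))
print(env.state())
E
cd pics; python3 -c "
import cv2,numpy as np
cv2.imwrite('a.png',cv2.resize(np.vstack([cv2.imread('scene0.png')]),None,fx=1.5,fy=1.5));cv2.imwrite('b.png',cv2.resize(cv2.imread('top0.png'),None,fx=1.5,fy=1.5))"
```

```text
scene [0.1046 0.623  0.5076]
top [0.567  0.0717 0.9693]
cage scene 0.9 [240. 256.] [0.6263 0.0909 0.    ]
cage top 0.69 [198. 242.] [0.6253 0.0926 0.    ]
   tri [0.625  0.0924 0.0014]
gate_hinge scene 0.93 [194. 222.] [0.6358 0.1798 0.16  ]
gate_hinge top 0.97 [188. 202.] [0.6397 0.1737 0.16  ]
   tri [0.6406 0.1747 0.1563]
gate_post scene 0.74 [212. 234.] [0.5519 0.2221 0.165 ]
gate_post top 0.65 [195. 271.] [0.6208 0.0262 0.165 ]
   tri [0.6614 0.0571 0.0555]
round_catch_mount scene 0.68 [206. 249.] [0.6499 0.0858 0.086 ]
round_catch_mount top 0.94 [186. 247.] [0.6485 0.077  0.086 ]
   tri [0.6514 0.0794 0.0827]
round_catch_grip scene 0.88 [175. 249.] [0.6586 0.0732 0.161 ]
round_catch_grip top 0.84 [179. 246.] [0.6563 0.0782 0.161 ]
   tri [0.6554 0.0776 0.1635]
square_catch_grip scene 0.84 [182. 229.] [0.6657 0.1316 0.161 ]
square_catch_grip top 0.72 [178. 222.] [0.6586 0.1319 0.161 ]
   tri [0.66   0.1335 0.1632]
square_catch_mount scene 0.88 [211. 233.] [0.6612 0.1288 0.086 ]
square_catch_mount top 0.66 [187. 226.] [0.6463 0.1273 0.086 ]
   tri [0.65   0.1311 0.0908]
nozzle_to
[... 464 characters left out ...]
 0.85 [161. 184.] [0.7237 0.2405 0.    ]
   tri [0.7224 0.2391 0.0053]
rubber scene 0.6 [231. 311.] [ 0.5495 -0.0343  0.    ]
rubber top 0.62 [228. 290.] [ 0.5439 -0.0301  0.    ]
   tri [ 0.5448 -0.029   0.0046]
{'t': 1.3, 'qpos': array([-1.3456,  0.4802,  1.5963, -0.    ,  1.0651, -0.0466]), 'qvel': array([-0.0023, -0.001 ,  0.0001, -0.0019, -0.0019,  0.0005]), 'effort': array([ -0.0044, -95.052 , -43.0639,  -0.0002,   0.001 ,   0.    ]), 'tool_pos': array([ 0.1745, -0.6261,  0.2313]), 'orientation': array([ 0.9908,  0.1355, -0.    ,  0.    ]), 'force': array([-0.0029,  0.255 , -0.246 ]), 'torque': array([-0.0669, -0.0147, -0.0373]), 'grip_force': 0.0, 'gripper_width': 0.08498027829946195}
```

View pics/a.png

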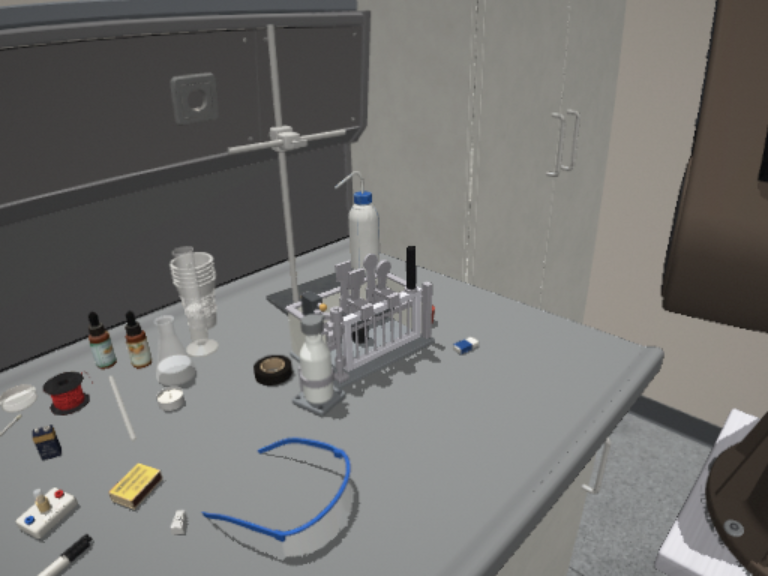

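View pics/b.png

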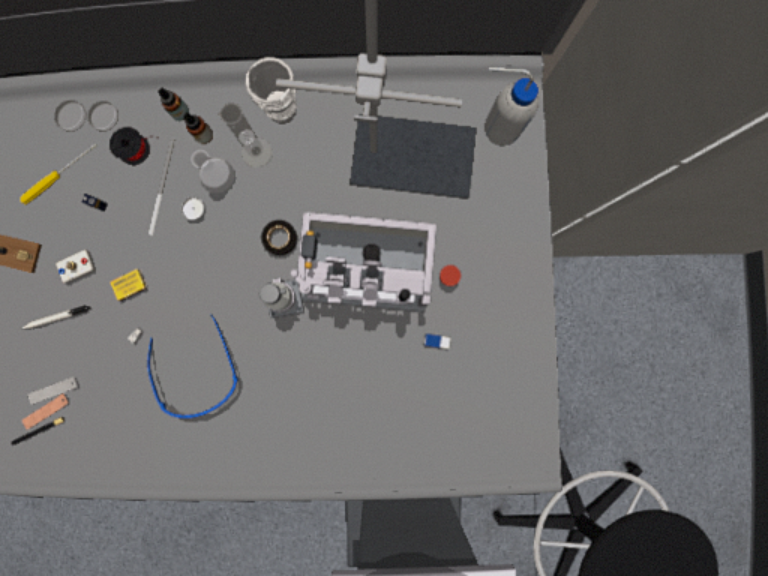

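The scene view shows the cage centred near (380,330) in the enlarged picture, with the bottle at its left (316,360), the black post at (411,268) and the catches at (345–380,270). The top view shows the post at (404,295) and the cap at (270,293). The network's scene post and stopper hits are wrong. The other points agree with the known sizes. Next I move to a viewpoint above the gate.

Emit:
apply_moves --jaw '[0,0,0,0,0,0,0,0,0,0]' --dp '[[0.95,-1,-0.3],[1.9,-2,-0.6],[2.85,-3,-0.9],[3.8,-4,-1.2],[4.7,-5,-1.5],[5.6,-6,-1.8],[6.6,-7,-2.1],[7.5,-8,-2.4],[8.5,-9,-2.7],[9.4,-10,-3]]' --rotation '[[0,0,-0.7],[0,0,-1.4],[0,0,-2.1],[0,0,-2.8],[0,0,-3.5],[0,0,-4.2],[0,0,-4.9],[0,0,-5.6],[0,0,-6.3],[0,0,-6.9]]'

```text
t: 2.3
tool_pos: [0.3662, -0.2599, 0.3219]
orientation: [0.906, 0.424, 0.0, 0.0]
force: [0.7, -0.6, -0.0]
gripper_width: -0.0001
grip_force: 0.0
```

Emit:
apply_moves --jaw '[0,0,0,0,0,0,0,0,0,0]' --dp '[[1.45,-0.3,-0.1],[2.9,-0.7,-0.1],[4.4,-1,-0.2],[5.8,-1.3,-0.2],[7.3,-1.7,-0.3],[8.7,-2,-0.4],[10.2,-2.3,-0.4],[11.6,-2.7,-0.5],[13.1,-3,-0.6],[13.1,-3,-0.6]]' --rotation '[[0,0,-0.7],[0,0,-1.4],[0,0,-2.1],[0,0,-2.8],[0,0,-3.5],[0,0,-4.2],[0,0,-4.9],[0,0,-5.6],[0,0,-6.3],[0,0,-6.8]]'

```text
t: 3.3
tool_pos: [0.5509, 0.1021, 0.3394]
orientation: [0.741, 0.672, 0.001, -0.0]
force: [0.4, -0.3, 0.7]
gripper_width: -0.0004
grip_force: 0.0
```

```bash
cat > look.py <<'E'
from h import *
import sys
np.set_printoptions(precision=4,suppress=True)
Z=dict(gate_hinge=.16,gate_post=.165,round_catch_mount=.086,round_catch_grip=.161,square_catch_grip=.161,square_catch_mount=.086,nozzle_top=.14)
tag=sys.argv[1]; names=sys.argv[2].split(','); keys=sys.argv[3].split(',') if len(sys.argv)>3 else Z
for n in names:
    c=env.read_camera(n); cv2.imwrite(f'pics/{n}{tag}.png',cv2.resize(c['pixels'][:,:,::-1],None,fx=1.5,fy=1.5)); print(n,np.array(c['extrinsics'])[:3,3])
    for k in keys:
        for p in env.pinpoint(c,k)[:1]: print(k,round(p['p'],2),np.round(p['pixel']),atz(ray(c,p['pixel']),Z[k]))
s=env.state(); o=R.from_quat(s['orientation']).as_matrix(); print(s['t'],s['tool_pos'],s['orientation'],s['qpos'],s['gripper_width'],s['force'],'phi',np.arctan2(o[1,0],o[0,0]))
E
python3 look.py 1 wrist,top
```

```text
wrist [0.5561 0.1735 0.4823]
gate_hinge 0.81 [ 98. 325.] [0.6325 0.1771 0.16  ]
gate_post 0.71 [160. 341.] [0.647  0.1107 0.165 ]
round_catch_mount 0.7 [176. 324.] [0.6462 0.0762 0.086 ]
round_catch_grip 0.85 [192. 349.] [0.6573 0.0729 0.161 ]
square_catch_grip 0.74 [144. 354.] [0.6623 0.1273 0.161 ]
square_catch_mount 0.91 [136. 327.] [0.6514 0.1292 0.086 ]
nozzle_top 0.64 [ 50. 313.] [0.626  0.2274 0.14  ]
top [0.567  0.0717 0.9693]
4.1 [0.5488 0.0976 0.3393] [ 0.7428  0.6695  0.     -0.    ] [0.1217 0.2545 1.6691 0.     1.218  0.2253] -0.00020028759103336215 [ 0.0867  0.9082 -0.488 ] phi 1.467145908691388
```

View pics/wrist1.png

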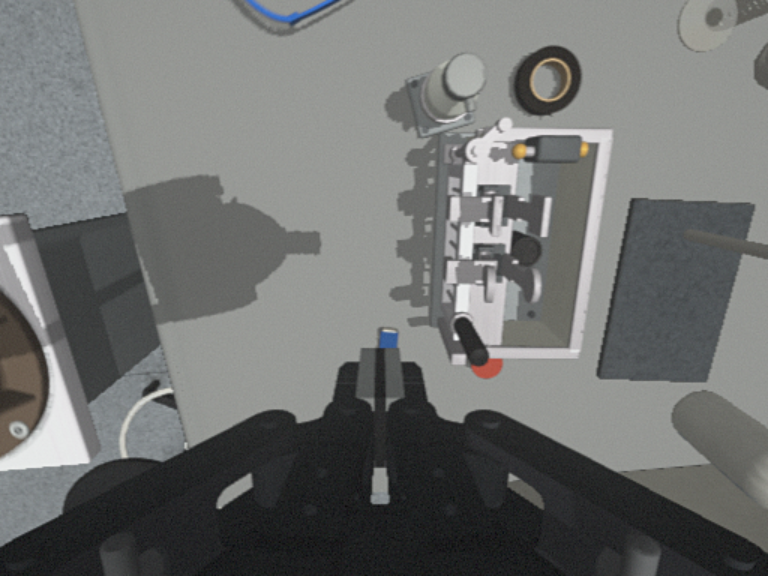

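The wrist view shows the cap at about (466,76), the square catch at (500,215), the round catch at (515,283), and the post running from (464,322) to its top at (478,356). The network's post hit is wrong here, so I compute the post from these pixels.

```bash
python3 - <<'E'
from h import *
np.set_printoptions(precision=4,suppress=True)
c=env.read_camera('wrist')
for n,(x,y,z) in dict(posttop=(479,355,.186),postbase=(463,323,.112),bl=(612,130,.093),br=(580,357,.093),cap=(466,76,.14)).items(): print(n,atz(ray(c,(y/1.5,x/1.5)),z))
for k in('gate_post','gate','nozzle_cap'):
  for p in env.trace(c,k)[:2]:
    ys,xs=np.nonzero(p['mask']); print(k,p['p'],p['extent'],ys.mean(),xs.mean())
t=env.read_camera('top')
for k in('gate','nozzle_cap'):
  for p in env.trace(t,k)[:2]:
    ys,xs=np.nonzero(p['mask']); print(k,p['p'],p['extent'],ys.mean(),xs.mean())
print('post top-cam',atz(ray(t,(197,269.5)),.186))
E
```

```text
posttop [0.6137 0.0274 0.186 ]
postbase [0.6155 0.0247 0.112 ]
bl [0.7506 0.1757 0.093 ]
br [ 0.7292 -0.0293  0.093 ]
cap [0.6222 0.2219 0.14  ]
gate_post 0.78 [295.8, 73.7, 342.1, 241.8] 156.27100161550888 311.26857835218095
gate_post 0.39 [299.8, 121.5, 338.2, 153.3] 134.74512353706112 319.59427828348504
gate 0.96 [295.6, 71.2, 341.6, 239.4] 156.5164835164835 311.378021978022
nozzle_cap 0.78 [294.4, 25.9, 326.4, 66.4] 46.7597977243995 310.95575221238937
nozzle_cap 0.24 [313.2, 232.0, 334.9, 247.1] 241.61304347826086 325.6391304347826
post top-cam [0.6146 0.031  0.186 ]
```

Emit:
apply_moves --jaw '[0,0,0,0,0,0,0,0,0,0]' --dp '[[1.1,0.5,0.3],[2.2,1,0.6],[3.3,1.5,1],[4.4,1.98,1.5],[4.46,1.98,2.5],[4.46,1.98,3.5],[4.46,1.98,4.5],[4.46,1.98,5.3],[4.46,1.98,5.8],[4.46,1.98,5.9]]' --rotation '[[0,0,0],[0,0,0],[0,0,0],[0,0,0],[0,0,0],[0,0,0],[0,0,0],[0,0,0],[0,0,0],[0,0,0]]'

```text
t: 5.45
tool_pos: [0.6209, 0.2244, 0.1606]
orientation: [0.743, 0.67, -0.001, -0.001]
force: [-0.4, -0.0, 0.9]
gripper_width: -0.0003
grip_force: 0.0
```

```bash
python3 look.py 2 scene nozzle_top; python3 - <<'E'
import cv2
i=cv2.imread('pics/scene2.png')[200:420,220:500];cv2.imwrite('pics/s2.png',cv2.resize(i,None,fx=2.5,fy=2.5,interpolation=2))
E
```

```text
scene [0.1046 0.623  0.5076]
nozzle_top 0.49 [213. 209.] [0.6214 0.2305 0.14  ]
5.55 [0.6219 0.2247 0.1625] [ 0.7427  0.6696 -0.     -0.    ] [0.3008 0.5648 1.6336 0.     0.9433 0.4043] -6.325782816515204e-05 [-0.1389  0.0321  0.2685] phi 1.4672770737649408
```

View pics/s2.png

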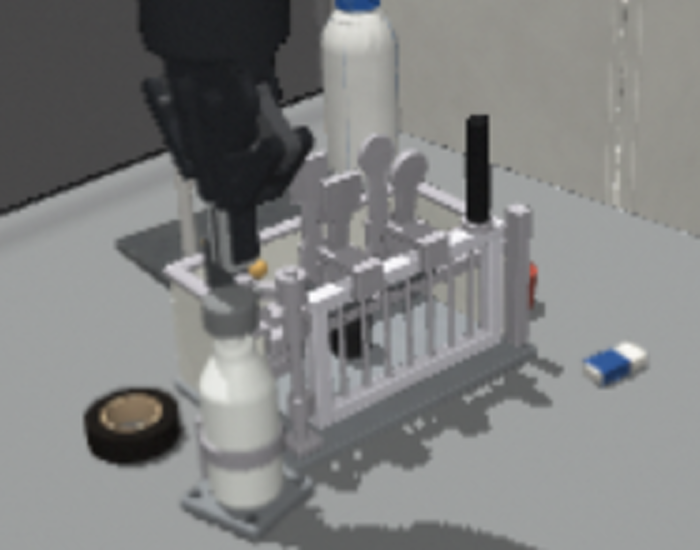

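The fingers hover just above the cap (at about (230,290) in the crop), so I press.

Emit:
apply_moves --jaw '[0,0,0,0,0,0,0,0,0,0]' --dp '[[0,0,0.2],[0,0,0.4],[0,0,0.6],[0,0,0.7],[0,0,0.8],[0,0,0.85],[0,0,0.9],[0,0,0.95],[0,0,0.98],[0,0,0.98]]' --rotation '[[0,0,0],[0,0,0],[0,0,0],[0,0,0],[0,0,0],[0,0,0],[0,0,0],[0,0,0],[0,0,0],[0,0,0]]'

```text
t: 6.55
tool_pos: [0.6217, 0.2247, 0.1338]
orientation: [0.743, 0.67, 0.0, 0.0]
force: [-5.6, -2.2, 15.9]
gripper_width: -0.0002
grip_force: 7.2
```

The cap is at its stop (15.9 N at z 0.134). Now I release it, rise, and go above the round catch with the jaws open.

Emit:
apply_moves --jaw '[0,0,0,85,85,85,85,85,85,85]' --dp '[[0,0,-0.5],[0,0,-1.5],[0,0,-2.8],[0,0,-4],[-1.2,0.4,-4.2],[-2.4,0.8,-4.2],[-3.6,1.2,-4.2],[-4.74,1.63,-4.2],[-4.74,1.63,-4.2],[-4.74,1.63,-4.2]]' --rotation '[[0,0,0],[0,0,0],[0,0,0],[0,0,0],[0,0,0],[0,0,0],[0,0,0],[0,0,0],[0,0,0],[0,0,0]]'

```text
t: 7.55
tool_pos: [0.6559, 0.0775, 0.2593]
orientation: [0.743, 0.669, 0.0, 0.0]
force: [-0.4, 0.6, -0.2]
gripper_width: 0.0851
grip_force: 0.0
```

```bash
python3 look.py 3 wrist,scene round_catch_grip,square_catch_grip,nozzle_top,round_catch_mount,square_catch_mount
```

```text
wrist [0.6618 0.1491 0.4021]
round_catch_grip 0.91 [199. 257.] [0.658  0.0743 0.161 ]
square_catch_grip 0.76 [134. 257.] [0.6632 0.1296 0.161 ]
nozzle_top 0.8 [  8. 192.] [0.6229 0.23   0.14  ]
round_catch_mount 0.93 [178. 246.] [0.6471 0.0769 0.086 ]
square_catch_mount 0.8 [125. 243.] [0.6499 0.1336 0.086 ]
scene [0.1046 0.623  0.5076]
round_catch_grip 0.75 [177. 249.] [0.6528 0.0788 0.161 ]
square_catch_grip 0.98 [180. 231.] [0.6722 0.1185 0.161 ]
nozzle_top 0.66 [212. 209.] [0.6266 0.2257 0.14  ]
round_catch_mount 0.63 [204. 250.] [0.6566 0.0741 0.086 ]
square_catch_mount 0.98 [211. 233.] [0.6624 0.128  0.086 ]
8.15 [0.6557 0.0784 0.2589] [ 0.7426  0.6697  0.     -0.    ] [0.073  0.471  1.5397 0.     1.1309 0.1762] 0.0848631049082109 [-0.2419 -0.824  -0.2906] phi 1.4676147901118084
```

View pics/wrist3.png

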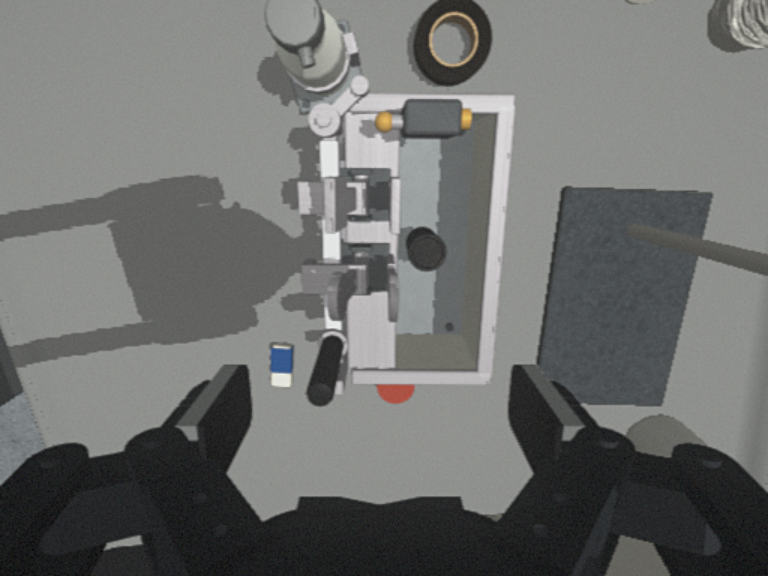

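The wrist view shows the round ears at (338–393,295), centred on the tool, with the square catch at (300–395,197) and the jaws straddling both sides clear of the post at (325,370). I descend and squeeze.

Emit:
apply_moves --jaw '[85,85,85,85,85,85,85,85,85,85]' --dp '[[0,0.03,0.7],[0,0.03,1.4],[0,0.03,2.1],[0,0.03,2.7],[0,0.03,3.2],[0,0.03,3.6],[0,0.03,3.8],[0,0.03,3.8],[0,0.03,3.8],[0,0.03,3.8]]' --rotation '[[0,0,0],[0,0,0],[0,0,0],[0,0,0],[0,0,0],[0,0,0],[0,0,0],[0,0,0],[0,0,0],[0,0,0]]' --grip_force 30

```text
t: 9.15
tool_pos: [0.6571, 0.0781, 0.1458]
orientation: [0.743, 0.67, 0.001, 0.0]
force: [1.1, -0.4, -0.0]
gripper_width: 0.0852
grip_force: 0.0
```

Emit:
apply_moves --jaw '[60,50,42,36,30,24,18,14,14,14]' --dp '[[0,0,0],[0,0,0],[0,0,0],[0,0,0],[0,0,0],[0,0,0],[0,0,0],[0,0,0],[0,0,0],[0,0,0]]' --rotation '[[0,0,0],[0,0,0],[0,0,0],[0,0,0],[0,0,0],[0,0,0],[0,0,0],[0,0,0],[0,0,0],[0,0,0]]' --grip_force 30

```text
t: 10.15
tool_pos: [0.6581, 0.0779, 0.1451]
orientation: [0.743, 0.669, 0.001, 0.001]
force: [8.1, -1.5, -3.6]
gripper_width: 0.0153
grip_force: 29.8
```

The ears are fully squeezed (15 mm). I open the jaws, rise, shift 52 mm to the square catch and check it with a look.

Emit:
apply_moves --jaw '[14,14,85,85,85,85,85,85,85,85]' --dp '[[0,0,0],[0,0,0],[0,0,0],[0,0,0],[0,0,0],[0,0,-1],[0,0,-2.5],[0.5,0,-3.5],[1.73,0.05,-3.8],[1.73,0.05,-3.8]]' --rotation '[[0,0,0],[0,0,0],[0,0,0],[0,0,0],[0,0,0],[0,0,0],[0,0,0],[0,0,0],[0,0,0],[0,0,0]]'

```text
t: 11.15
tool_pos: [0.6647, 0.133, 0.2613]
orientation: [0.742, 0.67, 0.002, 0.001]
force: [-0.4, 0.1, 1.5]
gripper_width: 0.085
grip_force: 0.0
```

```bash
python3 look.py 4 wrist round_catch_grip,square_catch_grip,square_catch_mount
```

```text
wrist [0.6698 0.2044 0.4043]
square_catch_grip 0.6 [199. 249.] [0.6601 0.1306 0.161 ]
square_catch_mount 0.89 [179. 241.] [0.6504 0.1316 0.086 ]
11.35 [0.663  0.1291 0.2582] [ 0.7427  0.6696 -0.0005 -0.0002] [ 0.1475  0.4943  1.5016 -0.0002  1.1469  0.251 ] 0.08504637473829282 [ 1.7894 -1.4483 -0.8371] phi 1.467422560193361
```

View pics/wrist4.png

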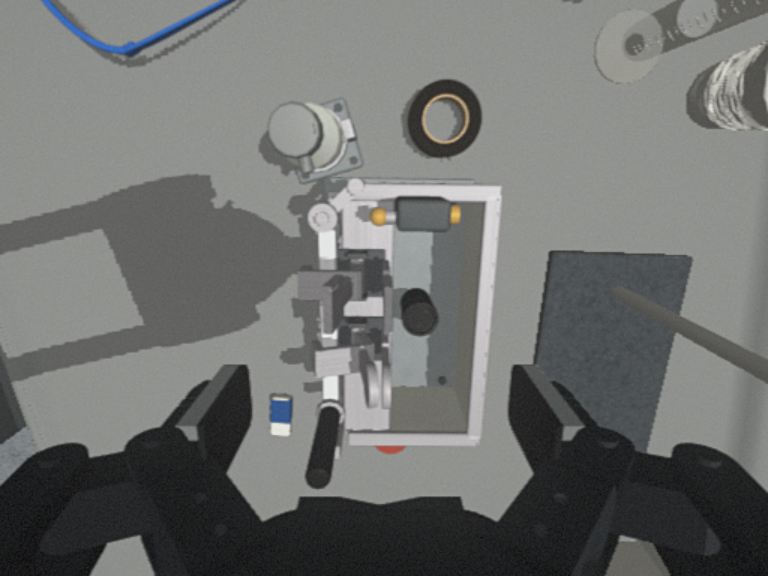

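The round ears are together at (372–386,380), and the square catch is still shut at (325–390,300), under the tool. I descend and squeeze it.

Emit:
apply_moves --jaw '[85,85,85,85,85,85,85,85,85,85]' --dp '[[0,-0.06,0.7],[0,-0.06,1.4],[0,-0.06,2.1],[0,-0.06,2.7],[0,-0.06,3.2],[0,-0.06,3.6],[0,-0.06,3.8],[0,-0.06,3.8],[0,-0.06,3.8],[0,-0.06,3.8]]' --rotation '[[0,0,0],[0,0,0],[0,0,0],[0,0,0],[0,0,0],[0,0,0],[0,0,0],[0,0,0],[0,0,0],[0,0,0]]' --grip_force 30

```text
t: 12.35
tool_pos: [0.6622, 0.1298, 0.1457]
orientation: [0.743, 0.67, 0.001, 0.0]
force: [-0.3, 0.0, 0.5]
gripper_width: 0.0853
grip_force: 0.0
```

Emit:
apply_moves --jaw '[60,50,42,36,30,24,18,14,14,14]' --dp '[[0,0,0],[0,0,0],[0,0,0],[0,0,0],[0,0,0],[0,0,0],[0,0,0],[0,0,0],[0,0,0],[0,0,0]]' --rotation '[[0,0,0],[0,0,0],[0,0,0],[0,0,0],[0,0,0],[0,0,0],[0,0,0],[0,0,0],[0,0,0],[0,0,0]]' --grip_force 30

```text
t: 13.35
tool_pos: [0.6639, 0.1296, 0.1453]
orientation: [0.743, 0.669, 0.002, 0.001]
force: [10.9, -2.0, -2.9]
gripper_width: 0.0155
grip_force: 29.7
```

Emit:
apply_moves --jaw '[14,14,85,85,85,85,85,85,85,85]' --dp '[[0,0,0],[0,0,0],[0,0,0],[0,0,0],[0,0,0],[0,0,-1.5],[0,0,-3],[-1,-0.3,-3.8],[-2.3,-0.8,-3.8],[-3.52,-1.17,-3.8]]' --rotation '[[0,0,0],[0,0,0],[0,0,0],[0,0,0],[0,0,0],[0,0,0],[0,0,0],[0,0,0],[0,0,0],[0,0,0]]'

```text
t: 14.35
tool_pos: [0.6153, 0.0275, 0.26]
orientation: [0.742, 0.67, 0.001, 0.001]
force: [0.7, -0.7, 0.0]
gripper_width: 0.0854
grip_force: 0.0
```

```bash
python3 look.py 5 wrist,top gate_hinge,gate_post
```

```text
wrist [0.6207 0.0991 0.4028]
gate_hinge 0.49 [126. 279.] [0.6407 0.0836 0.16  ]
gate_post 0.7 [191. 258.] [0.6192 0.0324 0.165 ]
top [0.567  0.0717 0.9693]
gate_hinge 0.62 [192. 206.] [0.6307 0.1654 0.16  ]
14.65 [0.6162 0.0289 0.259 ] [0.7427 0.6697 0.0002 0.    ] [-0.0024  0.4077  1.6446  0.0003  1.0889  0.1007] 0.08498176014325128 [-0.03    0.2191  0.3795] phi 1.4674862913483535
```

View pics/wrist5.png

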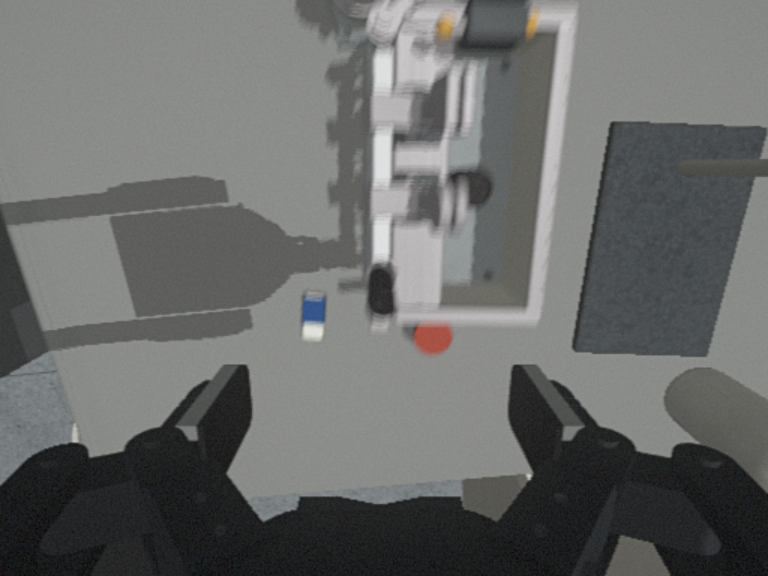

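Both catches show squeezed ears (pairs at (455,100) and (455,205)). The post at (380,290) is centred between the jaws, so I descend and grip it.

Emit:
apply_moves --jaw '[85,85,85,85,85,85,85,85,85,85]' --dp '[[0,0,0.7],[0,0,1.4],[0,0,2.1],[0,0,2.7],[0,0,3.2],[0,0,3.6],[0,0,3.75],[0,0,3.75],[0,0,3.75],[0,0,3.75]]' --rotation '[[0,0,0],[0,0,0],[0,0,0],[0,0,0],[0,0,0],[0,0,0],[0,0,0],[0,0,0],[0,0,0],[0,0,0]]'

```text
t: 15.65
tool_pos: [0.6164, 0.0284, 0.1472]
orientation: [0.743, 0.67, 0.0, 0.0]
force: [0.2, -0.7, -0.3]
gripper_width: 0.0854
grip_force: 0.0
```

Emit:
apply_moves --jaw '[60,45,35,25,20,16,12,12,12,12]' --dp '[[0,0,0],[0,0,0],[0,0,0],[0,0,0],[0,0,0],[0,0,0],[0,0,0],[0,0,0],[0,0,0],[0,0,0]]' --rotation '[[0,0,0],[0,0,0],[0,0,0],[0,0,0],[0,0,0],[0,0,0],[0,0,0],[0,0,0],[0,0,0],[0,0,0]]' --grip_force 25

```text
t: 16.65
tool_pos: [0.6159, 0.0283, 0.1465]
orientation: [0.743, 0.67, 0.0, 0.0]
force: [1.0, -0.1, 2.2]
gripper_width: 0.015
grip_force: 24.6
```

```bash
python3 - <<'E'
from h import *
np.set_printoptions(precision=2,suppress=True)
s=env.state();o=R.from_quat(s['orientation']).as_matrix();print(s['tool_pos'],s['gripper_width'],s['force'])
P=np.array([.6165,.029]);H=P+.147*np.array([np.sin(.11),np.cos(.11)])
print(H)
for a in np.arange(.0,1.56,.05):
    v=P-H; c,q=np.cos(-a),np.sin(-a); d=np.array([c*v[0]-q*v[1],q*v[0]+c*v[1]])+H-P
    print(round(a,2),(o.T@np.r_[d,0]/.03), 'rotz',np.degrees(a)/5)
E
```

```text
[0.62 0.03 0.15] 0.01498083741629338 [ 1.02 -0.12  2.15]
[0.63 0.18]
0.0 [-0.  0.  0.] rotz 0.0
0.05 [ 0.01 -0.24 -0.  ] rotz 0.5729577951308233
0.1 [ 0.03 -0.49 -0.  ] rotz 1.1459155902616467
0.15 [ 0.06 -0.73 -0.  ] rotz 1.7188733853924698
0.2 [ 0.1  -0.97 -0.  ] rotz 2.2918311805232934
0.25 [ 0.16 -1.21 -0.  ] rotz 2.864788975654116
0.3 [ 0.23 -1.45 -0.  ] rotz 3.4377467707849396
0.35 [ 0.31 -1.68 -0.  ] rotz 4.010704565915763
0.4 [ 0.4  -1.91 -0.  ] rotz 4.583662361046587
0.45 [ 0.5  -2.13 -0.  ] rotz 5.156620156177409
0.5 [ 0.62 -2.35 -0.  ] rotz 5.729577951308232
0.55 [ 0.74 -2.56 -0.  ] rotz 6.302535746439056
0.6 [ 0.87 -2.76 -0.  ] rotz 6.875493541569879
0.65 [ 1.02 -2.96 -0.  ] rotz 7.448451336700702
0.7 [ 1.17 -3.15 -0.  ] rotz 8.021409131831525
0.75 [ 1.34 -3.33 -0.  ] rotz 8.594366926962348
0.8 [ 1.51 -3.51 -0.  ] rotz 9.167324722093174
0.85 [ 1.69 -3.67 -0.  ] rotz 9.740282517223996
0.9 [ 1.88 -3.83 -0.  ] rotz 10.313240312354818
0.95 [ 2.08 -3.97 -0.  ] rotz 10.886198107485642
1.0 [ 2.28 -4.11 -0.  ] rotz 11.459155902616464
1.05 [ 2.49 -4.23 -0.  ] rotz 12.032113697747288
1.1 [ 2.71 -4.35 -0.  ] rotz 12.605071492878112
1.15 [ 2.93 -4.45 -0.  ] rotz 13.178029288008934
1.2 [ 3.15 -4.55 -0.  ] rotz 13.750987083139758
1.25 [ 3.39 -4.63 -0.  ] rotz 14.32394487827058
1.3 [ 3.62 -4.7  -0.  ] rotz 14.896902673401405
1.35 [ 3.86 -4.76 -0.  ] rotz 15.469860468532229
1.4 [ 4.1 -4.8 -0. ] rotz 16.04281826366305
1.45 [ 4.34 -4.84 -0.  ] rotz 16.615776058793877
1.5 [ 4.59 -4.86 -0.  ] rotz 17.188733853924695
1.55 [ 4.83 -4.87 -0.  ] rotz 17.76169164905552
```

Emit:
apply_moves --jaw '[12,12,12,12,12,12,12,12,12,12]' --dp '[[0.01,-0.24,0],[0.03,-0.49,0],[0.06,-0.73,0],[0.1,-0.97,0],[0.16,-1.21,0],[0.23,-1.45,0],[0.31,-1.68,0],[0.4,-1.91,0],[0.4,-1.91,0],[0.4,-1.91,0]]' --rotation '[[0,0,0.57],[0,0,1.15],[0,0,1.72],[0,0,2.29],[0,0,2.86],[0,0,3.44],[0,0,4.01],[0,0,4.58],[0,0,4.58],[0,0,4.58]]'

```text
t: 17.65
tool_pos: [0.5603, 0.0466, 0.1465]
orientation: [0.861, 0.509, 0.0, -0.0]
force: [2.9, 3.9, -1.7]
gripper_width: 0.0149
grip_force: 24.5
```

Emit:
apply_moves --jaw '[12,12,12,12,12,12,12,12,12,12]' --dp '[[0.01,-0.24,0],[0.03,-0.49,0],[0.06,-0.73,0],[0.1,-0.97,0],[0.16,-1.21,0],[0.23,-1.45,0],[0.31,-1.68,0],[0.4,-1.91,0],[0.5,-2.13,0],[0.62,-2.35,0]]' --rotation '[[0,0,0.57],[0,0,1.15],[0,0,1.72],[0,0,2.29],[0,0,2.86],[0,0,3.44],[0,0,4.01],[0,0,4.58],[0,0,5.16],[0,0,5.73]]'

```text
t: 18.65
tool_pos: [0.5077, 0.0969, 0.1464]
orientation: [0.96, 0.279, 0.001, -0.0]
force: [4.8, 4.1, -3.5]
gripper_width: 0.0155
grip_force: 24.9
```

```bash
cat > g.py <<'E'
from h import *
s=env.state();o=R.from_quat(s['orientation']).as_matrix();H=np.array([.6326,.1751]);d=H-s['tool_pos'][:2]
print(s['t'],s['tool_pos'],'r',np.hypot(*d),'angle',np.arctan2(d[0],d[1])-.11,'phi',np.arctan2(o[1,0],o[0,0]),s['force'],s['gripper_width'],s['grip_force'],s['qpos'])
E
python3 g.py
```

```text
18.65 [0.50772458 0.0968719  0.14643813] r 0.14735503500938688 angle 0.901155601701599 phi 0.5657380132453641 [ 4.79718469  4.05065028 -3.54788687] 0.015505307474015342 24.8940110206604 [1.29726276e-01 4.06792377e-01 1.98477082e+00 3.05361215e-04
 7.48974826e-01 1.13456119e+00]
```

Emit:
apply_moves --jaw '[12,12,12,12,12,12,12,12,12,12]' --dp '[[0.03,-0.49,0],[0.06,-0.73,0],[0.1,-0.97,0],[0.16,-1.21,0],[0.23,-1.45,0],[0.4,-1.91,0],[0.62,-2.35,0],[0.87,-2.76,0],[0.87,-2.76,0],[0.87,-2.76,0]]' --rotation '[[0,0,1.15],[0,0,1.72],[0,0,2.29],[0,0,2.86],[0,0,3.44],[0,0,4.58],[0,0,5.73],[0,0,6.88],[0,0,6.88],[0,0,6.88]]'

```text
t: 19.65
tool_pos: [0.485, 0.1801, 0.1465]
orientation: [1.0, -0.014, 0.0, 0.0]
force: [3.3, -2.2, 1.0]
gripper_width: 0.0152
grip_force: 25.2
```

Emit:
apply_moves --jaw '[12,12,12,12,12,12,12,12,12,12]' --dp '[[0,0,0],[0,0,0],[0,0,0],[0,0,0],[0,0,0],[0,0,0],[0,0,0],[0,0,0],[0,0,0],[0,0,0]]' --rotation '[[0,0,0],[0,0,0],[0,0,0],[0,0,0],[0,0,0],[0,0,0],[0,0,0],[0,0,0],[0,0,0],[0,0,0]]'

```text
t: 20.65
tool_pos: [0.485, 0.1803, 0.1464]
orientation: [1.0, -0.016, 0.0, -0.0]
force: [4.9, -1.3, -1.1]
gripper_width: 0.0151
grip_force: 25.2
```

```bash
python3 g.py; python3 look.py 6 top gate_post; python3 look.py 6 scene gate_post; python3 -c "
import cv2
cv2.imwrite('pics/c6.png',cv2.resize(cv2.imread('pics/scene6.png')[200:440,220:540],None,fx=2.4,fy=2.4))"
```

```text
20.65 [0.48500468 0.18026817 0.14644218] r 0.14768577473674352 angle 1.4957978129532363 phi -0.032597996463790635 [ 4.90405098 -1.34395686 -1.0559871 ] 0.015067920623936951 25.166319608688354 [ 2.97309130e-01  4.07730359e-01  1.98302344e+00 -8.63451788e-05
  7.50456884e-01  1.90076658e+00]
top [0.567  0.0717 0.9693]
20.75 [0.485  0.1803 0.1465] [ 0.9999 -0.0163  0.0002 -0.    ] [ 0.2973  0.4077  1.983  -0.0001  0.7505  1.9008] 0.015116499292983974 [ 4.8377 -2.8422  0.6658] phi -0.03258787029030843
scene [0.1046 0.623  0.5076]
gate_post 0.79 [215. 275.] [0.4871 0.1799 0.165 ]
20.85 [0.485  0.1803 0.1465] [ 0.9999 -0.0163  0.0002 -0.    ] [ 0.2973  0.4077  1.983  -0.0001  0.7504  1.9008] 0.015104501121243556 [ 5.1484 -2.1383  0.0884] phi -0.03257400926867344
```

View pics/c6.png

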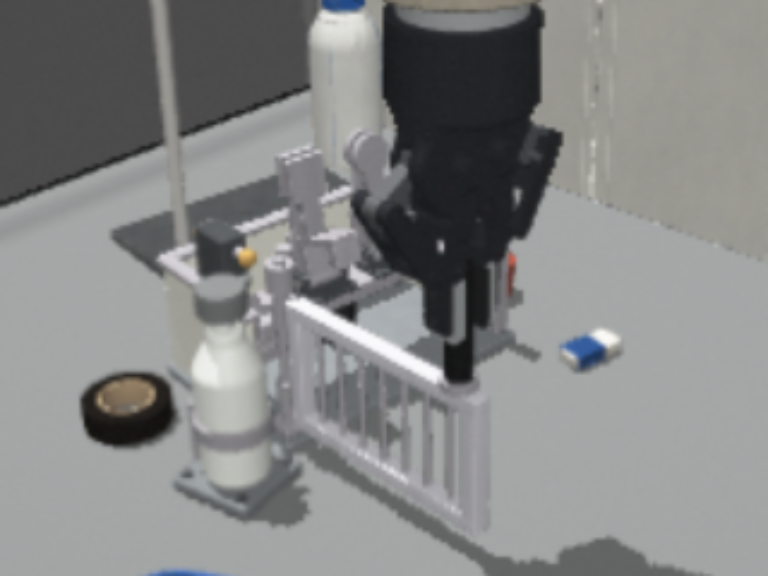

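View pics/top6.png

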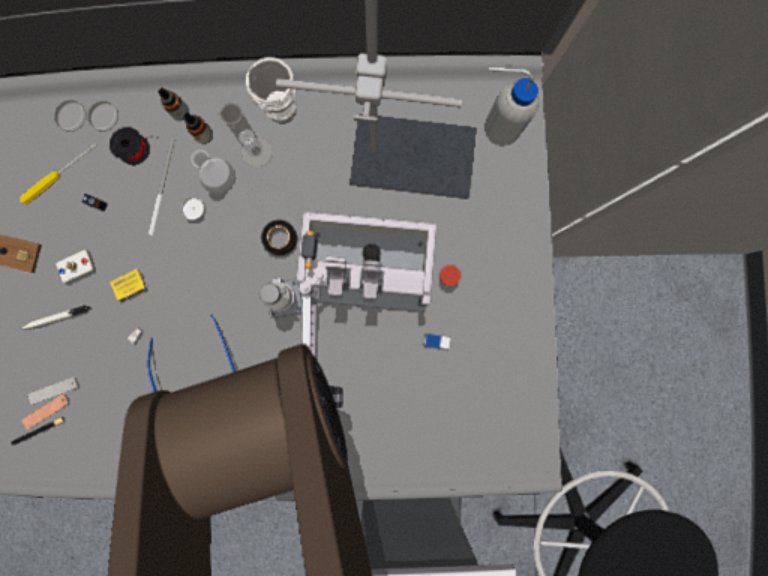

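The gate stands out about 1.5 rad: from (290,300) to (475,520) in the scene crop, and along column 310 in the top view. The fingers hold the post at (455,310). Both catches are open, and the vial, stopper, tape and eraser are unmoved at (371,252), (450,275), (279,237) and (437,342) in the top view. I hand in.

```bash
python3 -c "
from bench import env
print(env.hand_in())"
```

```text
the job is handed in; nothing more can be done
None
```

I handed the job in at about 21 s of the 64 s. The hinge was sprayed, the round and then the square catch squeezed open, and the gate swung to about 1.5 rad and held there by its post. The vial, stopper, tape and eraser looked unmoved in the last pictures; the hand-in gave no verdict.

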